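Load a module carrier into a spring-contact test cradle

TASK

Load the grey module carrier (its orange handle is there to grip) into the blue test cradle: slip its nose under the steel bar at a tilt and push back the sprung contact there, without ramming it, until the heel can swing down inside the catch lip. Leave the carrier flat and fully home, trapped between contact and lip, and let go; do not disturb the solder reel, the flux tin or the screwdriver.

Things in the scene. Friction and masses are not known exactly. Their poses are not given: they have to be found in the camera images.
- cradle: Test cradle fixed on the bench: blue base plate 167 x 92 x 10 mm. Origin at its underside, below the centre of the seated carrier; x = direction of insertion (-0.5 to 0.2 rad from the robot's x), z up; sizes below are in this frame. Floor on which the carrier lies: z = 10 mm. Side rails, x = -55 to 41 mm, form a channel 61 mm wide; their tops flare outwards up to z = 19.
- bar_mouth (a point): Middle of the slot's mouth on the cradle's floor, below the front edge of the fixed steel bar; cradle x = 41, y = 0, z = 10 mm; axes as the cradle's. The bar spans y from x = 41 to 57 mm, between posts 61 mm apart; its underside is 13 mm above the floor, its top 27 mm.
- lip_top (a point): Top inner edge of the steel catch lip at the cradle's near end, middle of its 50 mm width: cradle x = -55, y = 0, z = 17 mm (7 mm above the floor); axes as the cradle's. The lip reaches from x = -65 to -55 mm.
- contact (a joint): Travel of the black sprung contact block under the bar, 0 (rest, its face at cradle x = 52 mm, 1 to 10 mm above the floor) to 0.010 m (stop), pushed in the cradle's +x; about 1.8 N preload plus 0.9 N per mm. Seated carrier: about 0.003; the heel passes the lip only when it is pushed farther. Over 25 N harms it.
- carrier_grip (a point): Loose module carrier, 0.12 kg: grey plate 110 (x) x 56 (y) x 8 mm with a green board, at first flat on the bench. This point is in the upright orange handle at its centre, 32 mm above the underside; x points to the nose, z up. Handle 30 (x) x 12 (y) mm, 8 to 46 mm above the underside; grasp across the 12 mm. Seated: x = 0, y = 0 (+-2.5), z = 42 mm in the cradle's frame.
- carrier_nose (a point): Middle of the carrier's nose edge (end with gold pads): 55 mm ahead of the handle, 4 mm above the underside; axes as carrier_grip. Seated: x = 55, y = 0, z = 14 mm in the cradle's frame. On the plate, x from the handle: green connector 11 mm high at 18 to 30, blue relay 16 mm high at -49 to -35, two black capacitors 10 mm high at -22, y = +-18.
- solder_reel_mid (a point): Centre of a standing reel of solder wire with black flanges, 57 x 55 x 46 mm. Bystander, loose.
- flux_tin_mid (a point): Centre of a round flux tin with red lid, 44 mm diameter, 20 mm high. Bystander, loose.
- driver_amber_mid (a point): Centre of an amber screwdriver 150 mm long lying on the bench. Bystander, loose.

How it is judged:
On the way:
1. the nose is under the bar, the heel still raised, and the contact block is pushed back (x of carrier_nose in the frame of cradle above 0.05 m and z of carrier_nose in the frame of cradle below 0.023 m and angle between carrier_nose's own z axis and vertical above 0.04 rad and value of joint contact above 0.001 m), for 0.05 s.
At the end, for the whole second after the job is handed in: The carrier lies flat on the cradle's floor (tilt below 2 degrees, height within 1.5 mm), nose 52.5 to 58 mm ahead of the cradle's origin under the bar and against the sprung contact (pushed in by more than 1 mm), within 4 mm of the middle sideways, the heel inside the lip, at rest (x of carrier_nose in the frame of cradle between 0.0525 and 0.058 m and z of carrier_nose in the frame of cradle between 0.0125 and 0.0155 m and z of carrier_grip in the frame of cradle between 0.0405 and 0.0435 m and y of carrier_grip in the frame of cradle between -0.004 and 0.004 m and angle between carrier_grip's own z axis and vertical below 0.035 rad and value of joint contact above 0.001 m and velocity of joint contact between -0.01 and 0.01 m/s); the robot touches nothing.
It fails at once if the sprung contact is rammed (more than 25 N) (contact force between carrier and contact above 25 N).
It fails at once if the solder reel is disturbed (moved 25 mm) (distance of solder_reel_mid from where it was at the start of the episode above 0.025 m).
It fails at once if the flux tin is disturbed (moved 25 mm) (distance of flux_tin_mid from where it was at the start of the episode above 0.025 m).
It fails at once if the screwdriver is disturbed (moved 25 mm) (distance of driver_amber_mid from where it was at the start of the episode above 0.025 m).
It also fails if it takes over 40 s, if anything falls off the work surface, if the arm or the gripper's body presses on something with over 40 N, if the wrist force passes 120 N, or if a joint passes its speed limit or range.

ROBOT

A 6-joint arm with a two-finger parallel gripper is mounted at the origin on a cart in front of the work surface, level with it; the furniture and walls round the work are solid. World frame = base frame: x ahead of the robot, y to its left, z up, the work surface at z = 0. Lengths are in m, angles in rad, forces in N, time in s.
With the tool pointing down it reaches from about 0.35 to 0.775 m from the base axis. Payload 5.5 kg.
Tool frame: the origin (TCP) lies at the very end of the fingers, on their centre line; the grasp point (between the pads) lies 19 mm behind it; z points along the fingers, y is the line along which they close (so a half turn about z gives the same grasp; the last joint's range is limited). The gripper opens to 85 mm and grips with 20 to 120 N. Pads are 22 mm wide; open, the fingers measure 114 mm over their backs; the gripper's body (76 mm by 85 mm) begins 54 mm behind the grasp point. The pads swing forward as they close: fully open they stand 13 mm farther back than shut.
Start: joints at [1.073, 0.313, 0.046, 1.304, 0, 1.431], TCP at [0.201, 0.539, 0.231] pointing down, gripper open.
Joint ranges: [-2.76, 2.76], [-0.86, 1.69], [-1.03, 1.26], [-2.2, 2.34], [-1.47, 1.5], [-3.14, 3.14]. Speed limits (rad/s): [2.57, 2.57, 3.14, 3.14, 3.14, 3.14].

INTERFACE

Orientations are given as [roll, pitch, yaw] about the fixed x, y, z axes, in that order (R = Rz(yaw) Ry(pitch) Rx(roll)).
In Python, from rig import r gives the robot as it stands.
- The arm moves only by the tool apply_moves, never from a script. Its argument "plan" is a list of rows, each a list of 7 numbers: the turn, a rotation vector about the world's x, y, z in degrees, then the shift along the world's x, y, z in mm, then the finger opening in mm, from 0 to 85.4. In form: [[rx, ry, rz, tx, ty, tz, hand], ...]. A call has 1 to 20 rows; each row shifts and turns the commanded pose from where the row before left it; what a row does not reach is not made up. A row lasts 1/8 s, in which the tool goes at most 62.5 mm and 10.7 degrees, less where a joint would pass 70% of its speed; a pose out of reach is approached as far as the arm can. A call is refused whole if a number of a shift passes 62.5 or a number of a turn 10.7, either way. A call with a gripper value outside its range is refused whole. The fingers move at their own pace and stop on an object; "newtons" is the grip in N (left out, the last holds). Time passes only in rows, so rows that do not move let the fingers close. It gives the time, the measured TCP pose, the force, the opening and the grip force at its end, in the units of the state.
- r.get_state(): the state, without advancing time (a new reading comes with each control period).
- r.snapshot(name): name is "side" or "top" or "wrist"; returns a dict with "image" (384x512x3 uint8, red, green, blue), "intrinsics" (3x3 intrinsics, pixels), "cam_to_world" (4x4, takes a point from camera to world coordinates). Camera axes: x right, y up, looking along -z (the intrinsics and any distortion apply to the point x, -y, -z); pixel columns grow to the right and rows downward; lengths in m; the calibration is good to about 2 mm. A picture is of the moment at which its call begins. There is no depth.
- r.job_done(): hands the job in; it is judged then, once.
The state is a dict: "time_s": time; "joint_pos": joint angles; "joint_velocities": joint speeds; "joint_torque": joint torques, N m; "ee_pos": TCP position; "tool_rot": TCP orientation; "ft_force": force on the tool from outside, world axes, zero at the start; "ft_torque": the same for the moment, N m; "width": finger opening in m; "gripper_force": force on a finger pad.
Only numpy, scipy, OpenCV 4.12 (cv2) and the standard library are available. Lean on these libraries where they do the work, as an engineer would, in place of code of your own. Each camera call takes 0.05 s, during which the arm holds its last target. There are 200 camera calls.

## Working session

There is one attempt and no reset: what is moved stays moved. The work goes in short steps, Python scripts to look and compute and a tool call to move; the robot and the scene stay as the last step left them, time stands still between calls to the robot, and variables do not carry over. Pictures are saved under pics/ and viewed, at most 10 in all, crops included, and the job is handed in when it is done.

Besides the shell and the picture viewer there is one more tool, called after "Emit:" by a JSON object that holds its "fn" and its "kwargs", one argument or row to a line. apply_moves: Moves the arm, as the interface text tells. Its arguments: {"type":"object","properties":{"plan":{"type":"array","items":{"type":"array","items":{"type":"number"}}},"newtons":{"type":"number"}},"required":["plan"]}

```bash
mkdir -p pics; cat > h.py <<'E'
from rig import r
import cv2, numpy as np
def snap(n,f):
    s=r.snapshot(n); cv2.imwrite(f'pics/{f}.png',s['image'][:,:,::-1]); np.savez(f'pics/{f}.npz',**{k:np.array(v) for k,v in s.items()}); return s
def ray(s,uv):
    K=np.array(s['intrinsics']);T=np.array(s['cam_to_world'])
    d=np.linalg.inv(K)@np.array([uv[0],uv[1],1.]); d=T[:3,:3]@(d*[1,-1,-1]); return T[:3,3],d
def onz(s,uv,z):
    o,d=ray(s,uv); return o+d*(z-o[2])/d[2]
def proj(s,p):
    K=np.array(s['intrinsics']);T=np.array(s['cam_to_world'])
    c=T[:3,:3].T@(np.array(p)-T[:3,3]); c=c*[1,-1,-1]; q=K@c; return q[:2]/q[2]
E
python3 - <<'E'
from h import *
a=snap('top','top0');b=snap('side','side0')
cv2.imwrite('pics/m0.png',cv2.resize(np.hstack([a['image'],b['image']])[:,:,::-1],(800,300)))
print(a['cam_to_world'],a['intrinsics'],b['cam_to_world'],{k:v for k,v in a.items() if k not in('image','cam_to_world','intrinsics')})
print(r.get_state())
E
```

```text
[[ 3.88094945e-04  9.96166992e-01 -8.74709844e-02  5.24085075e-01]
 [-9.99926552e-01  1.44617269e-03  1.20332824e-02 -1.80156851e-01]
 [ 1.21136569e-02  8.74598897e-02  9.96094387e-01  9.30621488e-01]
 [ 0.00000000e+00  0.00000000e+00  0.00000000e+00  1.00000000e+00]] [[465.36920602   0.         259.93105443]
 [  0.         465.36920602 192.03675474]
 [  0.           0.           1.        ]] [[-0.99831035  0.03165096 -0.04873045  0.55593756]
 [-0.05776289 -0.63170956  0.77305011  0.55636898]
 [-0.00631572  0.77455874  0.63247045  0.67845404]
 [ 0.          0.          0.          1.        ]] {}
{'time_s': 0.1, 'joint_pos': array([ 1.07340001e+00,  3.13968977e-01,  4.51182040e-02,  1.30362176e+00,
       -1.24625462e-05,  1.43124631e+00]), 'joint_velocities': array([ 2.65466484e-06, -2.41260930e-03,  1.54853219e-03,  3.20885690e-04,
       -1.39288085e-03, -1.54968990e-03]), 'joint_torque': array([ 1.97893307e-03, -4.81726277e+01,  2.99244153e+01,  1.27064230e-02,
       -7.58307874e-05, -1.52076291e-05]), 'ee_pos': array([0.20116578, 0.53817937, 0.23048368]), 'tool_rot': array([-3.13993101e+00, -2.20814403e-04,  2.78374618e+00]), 'ft_force': array([0.41556867, 0.1572872 , 0.42889019]), 'ft_torque': array([ 0.00939906, -0.02794356, -0.0030327 ]), 'gripper_force': 0.0, 'width': 0.08509069225527566}
```

View pics/top0.png

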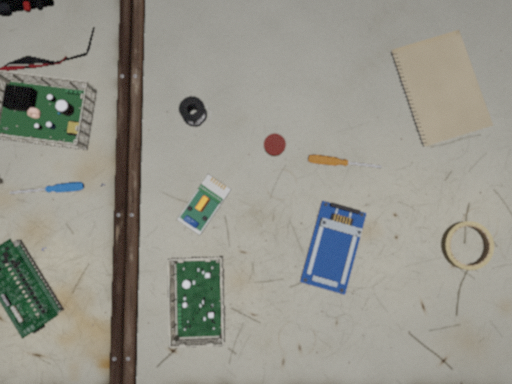

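View pics/side0.png

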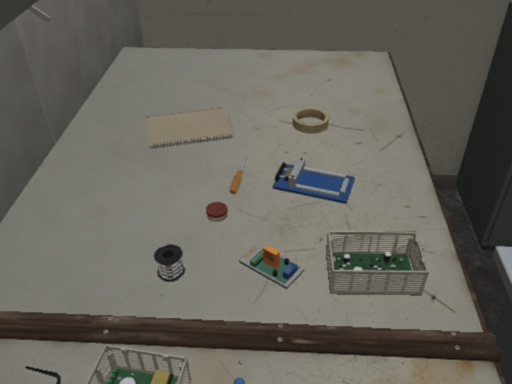

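The top view shows the carrier at about (205,203), nose up-right. The cradle is at (334,247) with its bar at the top, the reel at (193,110), the tin at (275,145) and the driver at (330,160). The side view agrees. Next I measure with masks.

```bash
cat > meas.py <<'E'
from h import *
def mask(s,lo,hi,roi):
    hsv=cv2.cvtColor(s['image'],cv2.COLOR_RGB2HSV); m=cv2.inRange(hsv,lo,hi)
    z=np.zeros_like(m);x0,y0,x1,y1=roi;z[y0:y1,x0:x1]=m[y0:y1,x0:x1]; return z
def big(m):
    c,_=cv2.findContours(m,cv2.RETR_EXTERNAL,cv2.CHAIN_APPROX_NONE); return max(c,key=cv2.contourArea)
E
python3 - <<'E'
from meas import *
L=lambda f:dict(np.load(f'pics/{f}.npz'))
a=L('top0');b=L('side0')
for s,roi,n in((a,(295,195,375,300),'t'),(b,(265,155,360,205),'s')):
    c=big(cv2.morphologyEx(mask(s,(100,120,40),(125,255,255),roi),cv2.MORPH_CLOSE,np.ones((5,5))))
    pr=cv2.minAreaRect(c);bx=cv2.boxPoints(pr)
    w=[onz(s,p,.01) for p in bx]; print(n,'cradle box',[np.round(q[:2]*1e3).tolist() for q in w], np.linalg.norm(w[0]-w[1]),np.linalg.norm(w[1]-w[2]),np.round(np.mean(w,0)*1e3,1))
    ap=cv2.approxPolyDP(c,4,True)[:,0]
    print(ap.tolist(),[np.round(onz(s,p,.01)[:2]*1e3).tolist() for p in ap])
for s,roi,n in((a,(170,170,240,240),'t'),(b,(235,235,310,290),'s')):
    c=big(mask(s,(8,150,120),(22,255,255),roi)); pr=cv2.minAreaRect(c);bx=cv2.boxPoints(pr)
    print(n,'handle',pr,[np.round(onz(s,p,.046)[:2]*1e3).tolist() for p in bx])
A=a['image'][165:300,165:380,::-1];A=cv2.resize(A,None,fx=3.7,fy=3.7,interpolation=cv2.INTER_CUBIC);cv2.imwrite('pics/ca.png',A)
B=b['image'][150:295,230:365,::-1];B=cv2.resize(B,None,fx=4,fy=4,interpolation=cv2.INTER_CUBIC);cv2.imwrite('pics/cb.png',B)
E
```

```text
t cradle box [[430.0, -270.0], [587.0, -314.0], [563.0, -401.0], [407.0, -355.0]] 0.16248619499027767 0.08945869243871896 [ 496.8 -335.3   10. ]
[[322, 202], [301, 280], [344, 292], [358, 238], [345, 284], [339, 279], [350, 235], [324, 228], [312, 274], [306, 274], [321, 217], [338, 212], [351, 215], [352, 224], [361, 226], [364, 214]] [[585.0, -315.0], [432.0, -272.0], [409.0, -356.0], [514.0, -385.0], [425.0, -358.0], [434.0, -346.0], [520.0, -369.0], [534.0, -318.0], [444.0, -293.0], [444.0, -282.0], [555.0, -312.0], [565.0, -346.0], [559.0, -372.0], [542.0, -374.0], [538.0, -391.0], [562.0, -398.0]]
s cradle box [[586.0, -307.0], [578.0, -407.0], [407.0, -354.0], [426.0, -262.0]] 0.09987839898649546 0.17861095278603425 [ 499.1 -332.4   10. ]
[[274, 184], [345, 202], [353, 178], [346, 176], [347, 189], [340, 193], [342, 178], [301, 171], [297, 182], [337, 190], [337, 196], [288, 187], [285, 168], [292, 166], [287, 165]] [[585.0, -320.0], [432.0, -264.0], [409.0, -351.0], [424.0, -357.0], [425.0, -310.0], [441.0, -295.0], [433.0, -349.0], [525.0, -372.0], [534.0, -330.0], [447.0, -305.0], [448.0, -284.0], [554.0, -310.0], [562.0, -382.0], [546.0, -391.0], [558.0, -394.0]]
t handle ((207.00001525878906, 200.50001525878906), (0.7071067094802856, 3.535533905029297), 45.0) [[584.0, -87.0], [588.0, -92.0], [587.0, -93.0], [583.0, -88.0]]
s handle ((271.1000061035156, 249.80001831054688), (15.205260276794434, 4.919349670410156), 26.56505012512207) [[595.0, -80.0], [592.0, -92.0], [567.0, -75.0], [570.0, -64.0]]
```

View pics/ca.png

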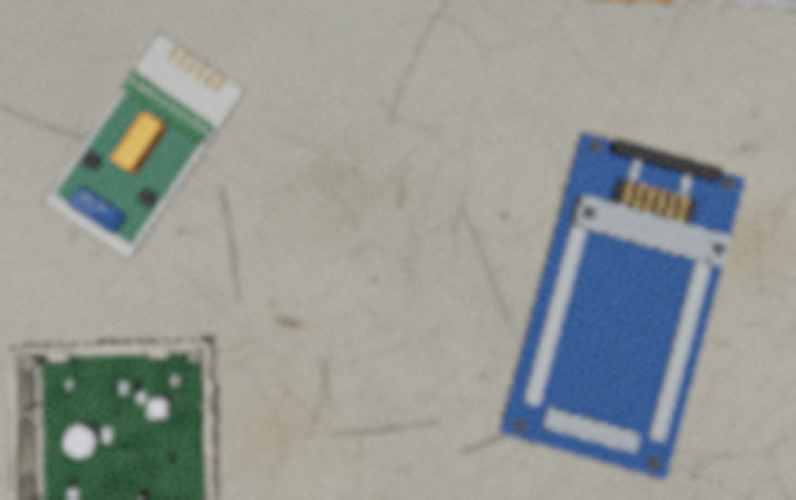

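The crop shows the carrier's nose (gold pads) at the upper right and its handle at about (137,140). The cradle's bar spans (578,212)–(725,250), the lip is at (592,430), and the rails lie between.

```bash
python3 - <<'E'
from meas import *
L=lambda f:dict(np.load(f'pics/{f}.npz'))
a=L('top0')
P=lambda U,V,z:onz(a,((U+.5)/3.7-.5+165,(V+.5)/3.7-.5+165),z)*1e3
def show(n,q):
    q=np.array(q);print(n,q[:,:2].round(1).tolist(),'mid',q.mean(0)[:2].round(1),'sides',np.linalg.norm(np.diff(q,axis=0),axis=1).round(1))
base=[P(*p,.01) for p in((582,132),(744,180),(665,477),(502,432))]
bar=[P(*p,.037) for p in((585,197),(728,236),(722,265),(577,227))]
lip=[P(*p,.017) for p in((548,407),(641,434),(638,452),(543,426))]
car=[P(*p,.008) for p in((160,34),(243,89),(131,256),(46,200))]
han=[P(*p,.046) for p in((142,108),(165,119),(135,172),(110,162))]
for n,q in zip(('base','bar','lip','car','han'),(base,bar,lip,car,han)): show(n,q)
ang=lambda v:np.degrees(np.arctan2(v[1],v[0]))
for q in(base,car): print(ang(q[0]-q[3]),ang(q[1]-q[2]),ang(q[0]-q[1])-90, ang(q[3]-q[2])-90)
bm,lm=np.mean(bar,0),np.mean(lip,0); print('bar-lip',np.linalg.norm((bm-lm)[:2]),ang(bm-lm))
u=(bm-lm)[:2];u/=np.linalg.norm(u);print('origin from bar',bm[:2]-49*u,'from lip',lm[:2]+60*u)
from scipy.spatial.transform import Rotation as R
s=r.get_state();print(R.from_euler('xyz',s['tool_rot']).as_matrix().round(3))
E
```

```text
base [[588.6, -314.4], [562.9, -401.1], [406.1, -356.3], [429.7, -270.3]] mid [ 496.8 -335.5] sides [ 90.4 163.1  89.1]
bar [[552.9, -311.7], [532.7, -385.8], [517.7, -382.4], [537.3, -307.3]] mid [ 535.2 -346.8] sides [76.8 15.4 77.5]
lip [[443.3, -293.9], [429.3, -342.6], [420.0, -340.9], [433.5, -291.2]] mid [ 431.5 -317.2] sides [50.7  9.5 51.6]
car [[641.4, -87.5], [611.7, -132.3], [522.2, -73.2], [552.0, -27.6]] mid [581.8 -80.2] sides [ 53.8 107.2  54.5]
han [[598.2, -82.4], [592.5, -94.3], [565.2, -79.2], [570.4, -66.3]] mid [581.6 -80.6] sides [13.2 31.2 13.9]
-15.519937254195135 -15.974674407144112 -16.500914612040305 -15.30306980001626
-33.8164519719244 -33.44771705791862 -33.501297710837385 -33.09662421145153
bar-lip 107.80938923323647 -15.951792751140264
origin from bar [ 488.06350064 -333.32275253] from lip [ 489.20826488 -333.64996627]
[[-0.937  0.35  -0.001]
 [ 0.35   0.937 -0.001]
 [ 0.    -0.002 -1.   ]]
```

Emit:
{"fn": "apply_moves", "kwargs": {
  "plan": [
    [0,0,-0.8,24,-39,-5,85],
    [0,0,-0.8,24,-39,-5,60],
    [0,0,-0.8,24,-39,-5,50],
    [0,0,-0.8,24,-39,-5,50],
    [0,0,-0.8,24,-39,-5,50],
    [0,0,-0.8,24,-39,-5,50],
    [0,0,-0.8,24,-39,-5,50],
    [0,0,-0.8,24,-39,-5,50],
    [0,0,-0.8,24,-39,-5,50],
    [0,0,-0.8,24,-39,-5,50],
    [0,0,-0.8,24,-39,-5,50],
    [0,0,-0.8,24,-39,-5,50],
    [0,0,-0.8,24,-39,-5,50],
    [0,0,-0.8,24,-39,-5,50],
    [0,0,-0.8,24,-39,-5,50],
    [0,0,-0.8,20,-33,-5,50],
    [0,0,0,0,0,0,50]
  ]
}}

```text
time_s: 2.22
ee_pos: [0.5821, -0.0818, 0.15]
tool_rot: [-3.141, -0.001, 2.557]
ft_force: [-1.0, 0.2, 0.4]
width: 0.05
gripper_force: 0.0
```

```bash
python3 - <<'E'
from meas import *
from scipy.spatial.transform import Rotation as R
s=r.get_state();print(s['ee_pos'],R.from_euler('xyz',s['tool_rot']).as_matrix().round(3),s['ft_force'],s['time_s'])
w=snap('wrist','w1')
for n,c in(('car',(581.7,-80.4,46)),):print(n,proj(w,np.array(c)/1e3))
E
```

```text
[ 0.5820757  -0.08175859  0.14996799] [[-0.834  0.552 -0.001]
 [ 0.552  0.834  0.   ]
 [ 0.001 -0.    -1.   ]] [-0.98231434  0.17555443  0.41478214] 2.225
car [256.82760641 186.56646142]
```

View pics/w1.png

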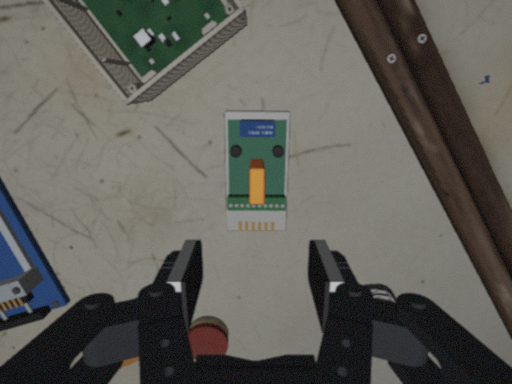

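The wrist view shows the carrier upright in the picture and centred at about (257,170), with its nose down at row 230 and its handle at (257,185). The fingers straddle column 255. I refine the pose from this view.

```bash
python3 - <<'E'
from meas import *
w=dict(np.load('pics/w1.npz'));a=dict(np.load('pics/top0.npz'))
g=[(225,111),(290,111.5),(286,230.5),(227,230)]
q=np.array([onz(w,p,.008) for p in g])*1e3;print(q.round(1)[:,:2].tolist(),q.mean(0),np.linalg.norm(np.diff(q,axis=0),axis=1))
d=(q[2]+q[3]-q[0]-q[1]);print(np.degrees(np.arctan2(d[1],d[0])))
c=big(mask(w,(15,120,180),(28,255,255),(235,150,280,215)));x,y,ww,hh=cv2.boundingRect(c);print(x,y,ww,hh)
h=np.array([onz(w,p,.046) for p in((x,y),(x+ww,y),(x+ww,y+hh),(x,y+hh))])*1e3;print(h.round(1)[:,:2].tolist(),h.mean(0))
for n,p,z in(('tin',(275,145),.02),('reel',(193,110),.05),('drv',(330,160),.01)):print(n,onz(a,p,z)*1e3)
E
```

```text
[[521.4, -72.5], [551.9, -27.2], [642.7, -87.7], [611.7, -133.7]] [581.91294184 -80.25779637   8.        ] [ 54.57136798 109.12675095  55.42709118]
-33.908466719328764
251 169 13 34
[[567.5, -76.4], [573.0, -68.0], [596.2, -83.2], [590.5, -91.8]] [581.79197775 -79.83262462  46.        ]
tin [ 697.71804893 -221.00245848   20.        ]
reel [759.85352419 -61.80352375  50.        ]
drv [ 669.50945262 -331.52638983   10.        ]
```

Emit:
{"fn": "apply_moves", "kwargs": {
  "plan": [
    [0,0,0,0,1.6,-30,50],
    [0,0,0,0,0,-40,50],
    [0,0,0,0,0,-35,50],
    [0,0,0,0,0,-20,50],
    [0,0,0,0,0,-10,50],
    [0,0,0,0,0,0,50],
    [0,0,0,0,0,0,0],
    [0,0,0,0,0,0,0],
    [0,0,0,0,0,0,0],
    [0,0,0,0,0,0,0],
    [0,0,0,0,0,0,0],
    [0,0,0,0,0,0,0]
  ],
  "newtons": 70
}}

```text
time_s: 3.78
ee_pos: [0.5824, -0.0781, 0.0176]
tool_rot: [3.141, 0.002, 2.56]
ft_force: [-1.0, 0.2, 6.0]
width: 0.0105
gripper_force: 70.4
```

Emit:
{"fn": "apply_moves", "kwargs": {
  "plan": [
    [0,0,0,0,0,5,0],
    [0,0,0,0,0,20,0],
    [0,0,0,0,0,30,0],
    [0,0,1,0,0,25,0],
    [0,0,2,-8,-20,0,0],
    [0,0,2,-12,-30,0,0],
    [0,0,3,-16,-40,0,0],
    [0,0,3,-16,-40,0,0],
    [0,0,3,-16,-40,0,0],
    [0,0,3,-16,-40,0,0],
    [0,0,1,-12,-30,0,0],
    [0,0,0,-6,-14,0,0],
    [0,0,0,0,0,0,0],
    [0,0,0,0,0,0,0]
  ]
}}

```text
time_s: 5.52
ee_pos: [0.4796, -0.3306, 0.0962]
tool_rot: [3.141, -0.001, 2.875]
ft_force: [-0.1, -0.9, -0.8]
width: 0.0108
gripper_force: 69.3
```

```bash
python3 - <<'E'
from meas import *
from scipy.spatial.transform import Rotation as R
s=r.get_state();print(s['ee_pos'],R.from_euler('xyz',s['tool_rot']).as_matrix().round(3),s['ft_force'],s['time_s'],s['width'])
w=snap('wrist','w2');b=snap('side','s2')
B=b['image'][90:240,230:390,::-1];B=cv2.resize(B,None,fx=2.5,fy=2.5,interpolation=cv2.INTER_CUBIC)
W=w['image'][:,60:452,::-1]
cv2.imwrite('pics/m2.png',np.hstack([W[:375],B]))
E
```

```text
[ 0.47960108 -0.33057218  0.09615325] [[-0.965  0.263 -0.   ]
 [ 0.263  0.965  0.001]
 [ 0.001  0.001 -1.   ]] [-0.14301973 -0.93064328 -0.81042215] 5.525 0.010836862334823139
```

View pics/m2.png

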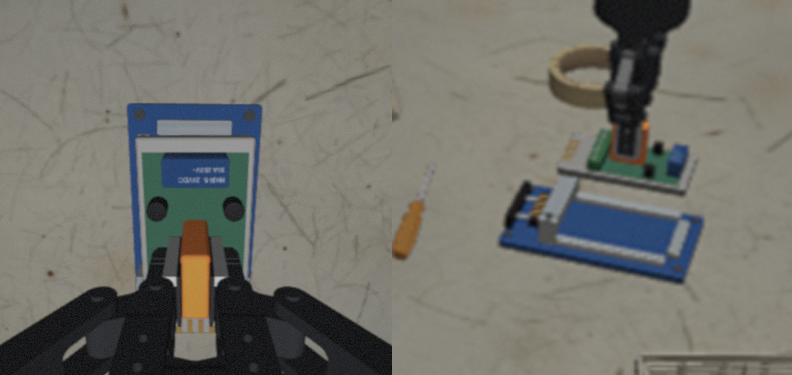

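The wrist part shows the carrier held square, its heel edge at row 137 between columns 196 and 315 of the full picture, over the cradle's near end (base edge at row 104). The side part shows it level above the cradle. I measure its offset in the hand and relative to the cradle.

```bash
python3 - <<'E'
from meas import *
from scipy.spatial.transform import Rotation as R
w=dict(np.load('pics/w2.npz'))
S=cv2.cvtColor(w['image'],cv2.COLOR_RGB2HSV)[:,:,1].astype(float)
S=cv2.GaussianBlur(S,(3,3),0)
def cross(v,th):
    i=np.where(np.diff(np.sign(v-th))!=0)[0]; return [round(float(k+(th-v[k])/(v[k+1]-v[k])),1) for k in i]
for row in(108,113,118,123,127,130,145,155,165,180,200):print(row,cross(S[row,170:345],90),'+170')
for col in(200,215,230,255,280,300,310):print('c',col,cross(S[90:150,col],90),'+90')
s=r.get_state();Rm=R.from_euler('xyz',s['tool_rot']).as_matrix();T=w['cam_to_world']
C=Rm.T@(T[:3,3]-s['ee_pos']);print('cam in tool',C*1e3)
E
```

```text
108 [17.1, 151.3] +170
113 [17.3, 23.8, 34.5, 134.2, 144.3, 150.9] +170
118 [17.6, 25.7, 33.0, 134.2, 143.7, 150.6] +170
123 [17.8, 46.2, 121.9, 150.3] +170
127 [18.0, 46.3, 121.8, 150.1] +170
130 [18.1, 46.3, 121.7, 149.8] +170
145 [18.9, 24.5, 145.3, 148.7] +170
155 [19.5, 25.2, 33.2, 136.7, 144.6, 148.1] +170
165 [20.0, 25.6, 33.8, 136.3, 144.1, 147.5] +170
180 [20.6, 26.4, 34.4, 71.4, 88.3, 94.0, 98.4, 99.1, 114.4, 135.3, 143.4, 146.4] +170
200 [21.8, 27.5, 35.4, 40.1, 55.3, 114.8, 130.1, 134.4, 142.3, 145.0] +170
c 200 [13.4, 18.5, 29.6, 43.3] +90
c 215 [13.5, 45.3] +90
c 230 [13.6, 28.9] +90
c 255 [14.0, 29.2] +90
c 280 [14.2, 29.5] +90
c 300 [14.5, 44.5] +90
c 310 [14.5, 19.6, 30.6, 45.1] +90
cam in tool [  77.42218421   -0.24225398 -142.84983717]
```

```bash
python3 - <<'E'
from meas import *
w=dict(np.load('pics/w2.npz'))
O=np.array([488.6,-333.5]);t=np.radians(-15.9);u=np.array([np.cos(t),np.sin(t)]);v=np.array([-u[1],u[0]])
cf=lambda uv,z:(lambda p:np.round([(p-O)@u,(p-O)@v],1))(onz(w,uv,z)[:2]*1e3)
from scipy.optimize import brentq
f=lambda z:np.linalg.norm(onz(w,(194.5,145),z)-onz(w,(315.3,145),z))-.056
z=brentq(f,.03,.15);print('plate top z',z)
for zz in(z,.087,.09):print('heel',zz,cf((200,133.5),zz),cf((310,134.8),zz),'side145',cf((194.5,145),zz),cf((315.3,145),zz),'side200',cf((197.5,200),zz),cf((312.3,200),zz))
print('base near',cf((215,103.5),.01),cf((300,104.5),.01))
for r_ in((108,187.1,321.3),(127,188,320.1)):print('base sides',cf((r_[1],r_[0]),.01),cf((r_[2],r_[0]),.01))
print('lip',cf((216.3,127),.017),cf((291.8,127),.017),'lip near edge',cf((230,118.9),.017),cf((280,119.5),.017))
s=r.get_state();p=s['ee_pos'][:2]*1e3;print('tcp',(p-O)@u,(p-O)@v)
E
```

```text
plate top z 0.08651487019778906
heel 0.08651487019778906 [-64.9 -25.9] [-64.8  24.6] side145 [-59.5 -28.6] [-60.1  27.4] side200 [-32.5 -28.4] [-33.1  27.7]
heel 0.087 [-64.9 -25.8] [-64.9  24.5] side145 [-59.6 -28.5] [-60.2  27.3] side200 [-32.7 -28.3] [-33.3  27.6]
heel 0.09 [-65.4 -25.3] [-65.3  24. ] side145 [-60.2 -28. ] [-60.7  26.7] side200 [-33.7 -27.7] [-34.3  27. ]
base near [-74.1 -27.6] [-74.   29.4]
base sides [-71.  -46.5] [-71.9  43.9]
base sides [-58.3 -46.5] [-59.3  43.9]
lip [-59.4 -26.3] [-59.9  23.8] lip near edge [-64.7 -17.2] [-64.7  15.8]
tcp -9.291391948639816 0.5265385207771218
```

Emit:
{"fn": "apply_moves", "kwargs": {
  "plan": [
    [0.55,1.92,-0.5,-2,0.3,0,0],
    [0.55,1.92,0,-2,0.3,0,0],
    [0.55,1.92,0,-1.8,0.3,-10,0],
    [0.55,1.92,0,0,0,-15,0],
    [0,0,0,0,0,-15,0],
    [0,0,0,0,0,-8,0],
    [0,0,0,0,0,0,0],
    [0,0,0,0,0,0,0]
  ]
}}

```text
time_s: 6.62
ee_pos: [0.4737, -0.3311, 0.0489]
tool_rot: [3.141, -0.139, 2.866]
ft_force: [0.1, -0.6, -1.2]
width: 0.0109
gripper_force: 69.3
```

```bash
cat > st.py <<'E'
from meas import *
from scipy.spatial.transform import Rotation as R
O=np.array([488.6,-333.5]);t=np.radians(-15.9);u=np.array([np.cos(t),np.sin(t)]);v=np.array([-u[1],u[0]])
s=r.get_state();p=s['ee_pos']*1e3;Rm=R.from_euler('xyz',s['tool_rot']).as_matrix()
Q=np.array([[*u,0],[*v,0],[0,0,1]])
c=Q@(p-[*O,0]);cx=-Rm[:,0];cz=-Rm[:,2]
n=c+Q@(cx*54.1+cz*-17.7)
print('tcp',c.round(1),'nose bottom',n.round(1),'tilt',np.degrees(np.arcsin(-cx[2])).round(2),'roll',np.degrees(np.arcsin(Rm[2,1])).round(2),'yaw',np.degrees(np.arctan2(cx[1],cx[0])).round(2),'F',(Q@s['ft_force']).round(1),'w',s['width'],s['time_s'])
E
python3 - <<'E'
from st import *
w=snap('wrist','w3');b=snap('side','s3');a=snap('top','t3')
W=cv2.resize(w['image'][90:290,140:380,::-1],None,fx=1.75,fy=1.75)
B=cv2.resize(b['image'][120:220,250:370,::-1],(420,350),interpolation=cv2.INTER_CUBIC)
cv2.imwrite('pics/m3.png',np.hstack([W[:350],B])[:,:800])
E
```

```text
tcp [-15.   -1.7  48.9] nose bottom [36.1 -1.6 23.8] tilt 7.94 roll 0.02 yaw -15.81 F [ 0.3 -0.6 -1.2] w 0.0109190433623837 6.625
```

View pics/m3.png

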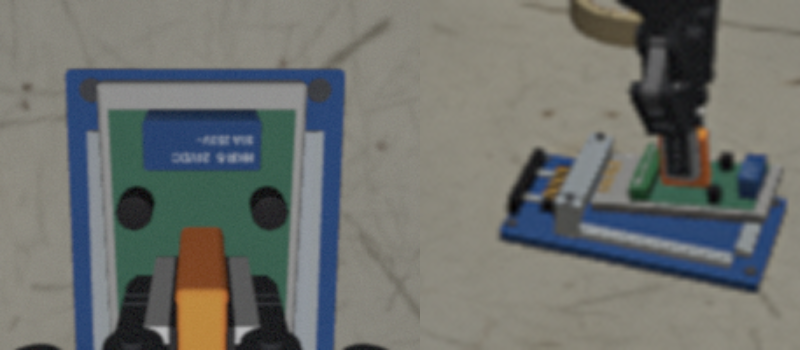

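The side part shows the tilted carrier with its nose just before the bar. The wrist part shows the carrier (columns 97–308) slightly left of the cradle's middle (66–345), about 1 mm towards -y. I shift it by +1.1 mm and descend.

Emit:
{"fn": "apply_moves", "kwargs": {
  "plan": [
    [0,0,0,0.3,1.1,-4,0],
    [0,0,0,0,0,-4,0],
    [0,0,0,0,0,-2.5,0],
    [0,0,0,0,0,-1.5,0],
    [0,0,0,0,0,0,0],
    [0,0,0,0,0,0,0]
  ]
}}

```text
time_s: 7.52
ee_pos: [0.474, -0.3298, 0.0364]
tool_rot: [3.141, -0.139, 2.866]
ft_force: [-0.2, -0.6, -1.2]
width: 0.0111
gripper_force: 69.3
```

```bash
python3 - <<'E'
from st import *
E
```

```text
tcp [-15.1  -0.5  36.4] nose bottom [36.1 -0.4 11.3] tilt 7.98 roll 0.04 yaw -15.8 F [-0.1 -0.6 -1.2] w 0.011076733100816215 7.525
```

Emit:
{"fn": "apply_moves", "kwargs": {
  "plan": [
    [0,0,0,2.9,-0.8,0,0],
    [0,0,0,2.9,-0.8,0,0],
    [0,0,0,2.9,-0.8,0,0],
    [0,0,0,1.9,-0.6,0,0],
    [0,0,0,1.9,-0.5,0,0],
    [0,0,0,0,0,0,0],
    [0,0,0,0,0,0,0]
  ]
}}

```text
time_s: 8.4
ee_pos: [0.4863, -0.3333, 0.0363]
tool_rot: [3.141, -0.14, 2.866]
ft_force: [-0.1, -0.9, -2.1]
width: 0.0108
gripper_force: 69.3
```

```bash
python3 -c "from st import *"
```

```text
tcp [-2.3 -0.4 36.3] nose bottom [48.9 -0.3 11.3] tilt 8.0 roll 0.04 yaw -15.8 F [ 0.1 -0.9 -2.1] w 0.010817191999246757 8.4
```

Emit:
{"fn": "apply_moves", "kwargs": {
  "plan": [
    [0,0,0,1.0,-0.3,0,0],
    [0,0,0,1.0,-0.3,0,0],
    [0,0,0,1.0,-0.3,0,0],
    [0,0,0,1.0,-0.3,0,0],
    [0,0,0,1.0,-0.3,0,0],
    [0,0,0,0,0,0,0]
  ]
}}

```text
time_s: 9.15
ee_pos: [0.4909, -0.3346, 0.0363]
tool_rot: [3.141, -0.141, 2.866]
ft_force: [-5.6, 1.5, 1.7]
width: 0.0105
gripper_force: 69.4
```

```bash
python3 -c "from st import *"
```

```text
tcp [ 2.5 -0.4 36.3] nose bottom [53.6 -0.3 11.2] tilt 8.05 roll 0.05 yaw -15.8 F [-5.8 -0.1  1.7] w 0.010512592086437664 9.15
```

Emit:
{"fn": "apply_moves", "kwargs": {
  "plan": [
    [0,0,0,1.0,-0.3,0,0],
    [0,0,0,1.0,-0.3,0,0],
    [0,0,0,1.0,-0.3,0,0],
    [0,0,0,0.5,-0.1,0,0],
    [0,0,0,0,0,0,0],
    [0,0,0,0,0,0,0]
  ]
}}

```text
time_s: 9.9
ee_pos: [0.4936, -0.3353, 0.0364]
tool_rot: [3.141, -0.142, 2.866]
ft_force: [-6.2, 1.7, 3.3]
width: 0.0106
gripper_force: 69.7
```

```bash
python3 - <<'E'
from st import *
w=snap('wrist','w4');b=snap('side','s4')
W=cv2.resize(w['image'][90:290,140:380,::-1],None,fx=1.75,fy=1.75)
B=cv2.resize(b['image'][120:220,250:370,::-1],(420,350),interpolation=cv2.INTER_CUBIC)
cv2.imwrite('pics/m4.png',np.hstack([W[:350],B])[:,:800])
E
```

```text
tcp [ 5.3 -0.4 36.4] nose bottom [56.3 -0.3 11.2] tilt 8.14 roll 0.04 yaw -15.81 F [-6.5 -0.   3.3] w 0.0105917830440495 9.9
```

View pics/m4.png

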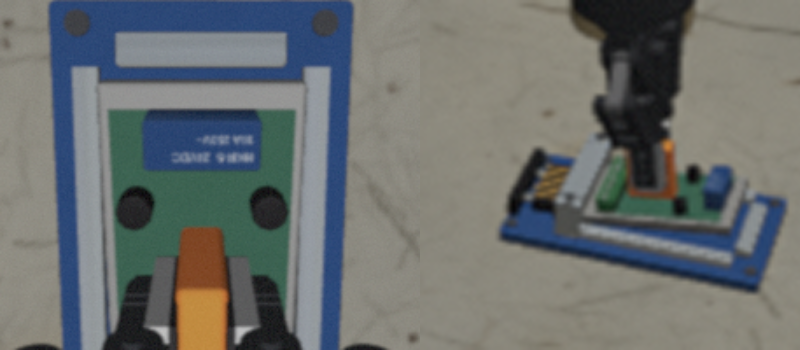

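The wrist part shows the carrier centred in the cradle (columns 98–305 against 50–352), its heel edge inside the lip in the picture. The side part shows the nose under the bar with the heel raised. I push 1.3 mm more, then swing the heel down.

Emit:
{"fn": "apply_moves", "kwargs": {
  "plan": [
    [0,0,0,0.7,-0.2,0,0],
    [0,0,0,0.6,-0.2,-0.4,0],
    [0,0,0,0,0,0,0],
    [-0.28,-0.97,0,-0.3,0.1,-1.0,0],
    [-0.28,-0.97,0,-0.3,0.1,-1.0,0],
    [-0.28,-0.97,0,-0.3,0.1,-1.0,0],
    [-0.28,-0.97,0,-0.3,0.1,-1.0,0],
    [0,0,0,0,0,0,0],
    [0,0,0,0,0,0,0]
  ]
}}

```text
time_s: 11.12
ee_pos: [0.4933, -0.3352, 0.0318]
tool_rot: [3.141, -0.072, 2.865]
ft_force: [-8.3, 2.3, 3.8]
width: 0.0111
gripper_force: 70.0
```

```bash
python3 -c "from st import *"
```

```text
tcp [ 5.  -0.3 31.8] nose bottom [57.6 -0.2 10.3] tilt 4.13 roll 0.03 yaw -15.82 F [-8.6 -0.1  3.8] w 0.011118835239463052 11.125
```

Emit:
{"fn": "apply_moves", "kwargs": {
  "plan": [
    [-0.28,-0.97,0,-0.4,0.1,-0.9,0],
    [-0.28,-0.97,0,-0.4,0.1,-0.9,0],
    [-0.28,-0.97,0,-0.4,0.1,-0.9,0],
    [0,0,0,0,0,0,0],
    [-0.28,-0.97,0,-0.4,0.1,-0.9,0],
    [0,0,0,0,0,0,0],
    [0,0,0,0,0,0,0]
  ]
}}

```text
time_s: 12.0
ee_pos: [0.4917, -0.3347, 0.0279]
tool_rot: [3.141, -0.002, 2.865]
ft_force: [-6.9, 1.9, 2.0]
width: 0.0111
gripper_force: 69.9
```

```bash
python3 - <<'E'
from st import *
w=snap('wrist','w5');b=snap('side','s5')
W=cv2.resize(w['image'][90:290,140:380,::-1],None,fx=1.75,fy=1.75)
B=cv2.resize(b['image'][120:220,250:370,::-1],(420,350),interpolation=cv2.INTER_CUBIC)
cv2.imwrite('pics/m5.png',np.hstack([W[:350],B])[:,:800])
E
```

```text
tcp [ 3.3 -0.3 27.9] nose bottom [57.4 -0.2 10.1] tilt 0.1 roll 0.02 yaw -15.83 F [-7.2 -0.1  2. ] w 0.011087642068449786 12.0
```

View pics/m5.png

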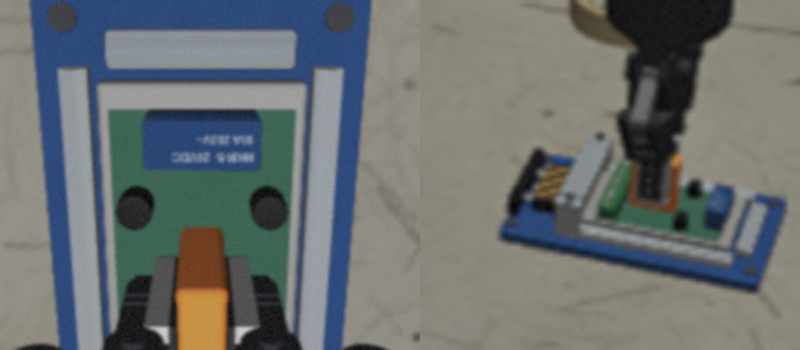

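The carrier is flat between the rails, its heel at row 82 clear inside the lip (row 68). I ease it back onto the lip, then release.

Emit:
{"fn": "apply_moves", "kwargs": {
  "plan": [
    [0,0,0,-0.7,0.2,0,0],
    [0,0,0,-0.7,0.2,0,0],
    [0,0,0,-0.5,0.1,-0.3,0],
    [0,0,0,0,0,0,0],
    [0,0,0,0,0,0,8],
    [0,0,0,0,0,0,20],
    [0,0,0,0,0,0,30],
    [0,0,0,0,0,0,30],
    [0,0,0,0,0,0,30],
    [0,0,0,0,0,10,30],
    [0,0,0,0,0,30,30],
    [0,0,0,0,0,40,30],
    [0,0,0,0,0,40,30],
    [0,0,0,-20,0,20,30],
    [0,0,0,0,0,0,30],
    [0,0,0,0,0,0,30]
  ]
}}

```text
time_s: 14.1
ee_pos: [0.4716, -0.3348, 0.1678]
tool_rot: [3.141, 0.002, 2.866]
ft_force: [0.3, 0.3, -0.9]
width: 0.0298
gripper_force: 0.0
```

```bash
python3 - <<'E'
from st import *
w=snap('wrist','w6');b=snap('side','s6')
W=cv2.resize(w['image'][:,100:400,::-1],(312,400))
B=cv2.resize(b['image'][120:220,250:370,::-1],(480,400),interpolation=cv2.INTER_CUBIC)
cv2.imwrite('pics/m6.png',np.hstack([W,B]))
E
```

```text
tcp [-16.   -5.9 167.8] nose bottom [ 38.1  -5.8 150.2] tilt -0.1 roll 0.01 yaw -15.81 F [ 0.2  0.4 -0.9] w 0.02976910954498769 14.1
```

View pics/m6.png

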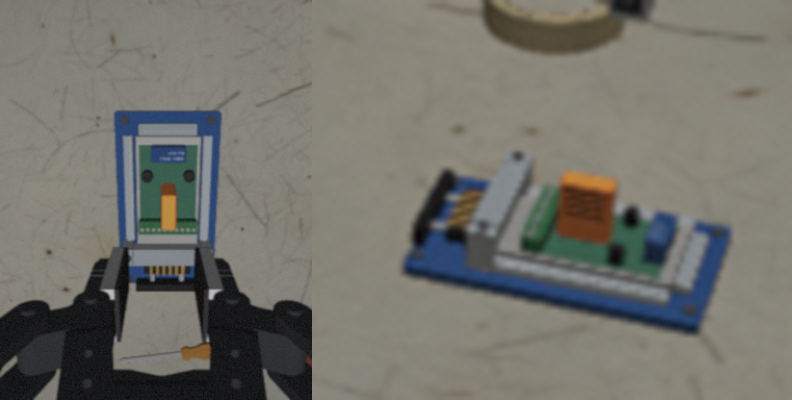

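The carrier lies flat in the channel with its nose under the bar, its heel against the lip and the gripper clear. I hand it in.

```bash
python3 -c "
from rig import r
print(r.job_done())"
```

```text
the job is handed in; nothing more can be done
None
```

I handed the job in with the carrier lying flat in the cradle, nose under the bar, heel inside the lip and released. The highest force I read at the wrist was about 9 N, and the arm kept clear of the reel, tin and screwdriver; the hand-in returned no verdict.

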